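Clear the stopped bench saw with the push stick, then clip the stick away

TASK

The bench saw is stopped, but two pine offcuts, a thick block and a thin strip, still lie either side of its blade. Use the push stick to push both of them along the saw table, off the outfeed end and into the scrap bin that stands there; never touch the offcuts or the blade with the gripper itself. Then put the push stick back on its clip rail: lay it, the right way up, over the two spring clips, press it down gently, without forcing it, until it has snapped fully home in both, and let go. Leave the wax tin and the chisel where they are.

Things in the scene. Friction and masses are not known exactly. Their poses are not given: they have to be found in the camera images.
- push_stick: Push stick: straight pale plywood bar 16 mm wide, 30 mm high, 247 mm long, about 75 g, loose. Origin on its underside at the grip point, midway between its two clip points; x along it to the notched front end, z up; tail at x = -100 mm. Starts flat on the bench right of the saw, front towards the robot. No pose while held; it may turn a little between the fingers when its tip is loaded.
- stick_front (a point): Clip point on the stick's underside, x = 70 mm. The stick's front beyond it: the heel's tip is at x = 140 mm on the underside; above it a bird's-mouth notch, whose face leans back to x = 133 mm at 8.4 mm height, then a nose that overhangs to x = 147 mm at 20 to 22 mm height.
- stick_back (a point): Clip point on the stick's underside, x = -70 mm. With the stick's front dipped about 0.66 rad the notch's face stands upright and pushes a piece's back edge; the nose is then 12 mm above and 18 mm ahead of the heel's tip and passes over thin pieces or bears on thick ones.
- saw: Small bench saw, fixed. Origin mid underside, x away from the robot, y along the feed to the outfeed end (robot's left). Flat table 220 (x) by 240 mm (y), top 90 mm above the origin. Fence on it from x = 62 to 84 mm, 34 mm above the table; fence clamp and knob at the infeed end reach y = -144 mm, 122 mm high. A handwheel sticks out to x = -134 mm below the table.
- outfeed_edge (a point): Middle of the saw table's outfeed edge, on the table top (saw x = 0, y = 120, z = 90 mm).
- blade: Stopped blade with the riving knife behind it, fixed; same origin and axes as the saw. Both in the plane x = 0, 2.4 mm thick. The blade comes through the table from y = -36 to 36 mm and stands 22 mm above it, the knife from y = 46 to 59 mm, 18 mm above it. The gripper must not touch either.
- scrap_bin: Open grey steel scrap bin, fixed, 5 to 10 mm beyond the saw's outfeed edge. Origin mid underside, axes like the saw's. 210 mm (x) by 165 mm (y) outside, walls 3 mm, rolled rim 75 mm high, 15 mm lower than the saw table.
- offcut_block: Thick pine offcut 45 x 110 x 38 mm (x, y, z), 0.06 to 0.13 kg, loose; origin mid underside. On the saw table between blade and fence, its length along the feed.
- offcut_strip: Thin pine offcut 40 x 110 x 8 mm (x, y, z), 0.02 to 0.04 kg, loose; origin mid underside. On the saw table on the robot's side of the blade, its length roughly along the feed.
- clip_rail: The stick's rail, fixed, far right: wooden batten 190 x 44 x 14 mm, origin mid underside, x along it (robot's y or so). Over x = 70 mm (a) and -70 mm (b) stand spring-steel clips opening upward, 22 mm long. Their studs are screwed to unlike heights: each seat, where the stick's underside ends up, is 30 to 46 mm above the origin, changes every time and must be felt; the stick may end sloping.
- foot_a (a point): Foot of clip a: batten top at x = 70 mm. From a clip's seat up: leaves 22 mm apart, two beads at 31 mm that leave 11 mm between them, flared lips 23 mm apart at 42 mm. The stick goes straight down between the lips; the beads ride on its sides and snap over its top edges when it is on the seat. Entering takes 5 to 8 N a clip, then about 2 N until it snaps and stops hard.
- foot_b (a point): Foot of clip b: batten top at x = -70 mm. A stick lying in the clips' mouths can be pushed down from above between the clips, 40 mm either side of its middle, with closed fingers. Push slowly, about 15 mm/s: more than 60 N between the stick and the rail with its clips counts as forcing.
- jaw_a1 (a joint): Opening of one jaw of clip a, rad: 0 closed, about 0.08 while its bead rides on the stick's side; back to about 0 once the stick has snapped home beneath it (0 too when nothing is in the clip).
- jaw_a2 (a joint): Opening of the other jaw of clip a, likewise.
- jaw_b1 (a joint): Opening of one jaw of clip b, likewise.
- jaw_b2 (a joint): Opening of the other jaw of clip b, likewise.
- wax_tin: Bystander: round tin 70 mm across, 45 mm high, loose, at the back between saw and clip rail. Leave it (25 mm).
- chisel: Bystander: bench chisel 262 mm long, loose, along the back edge behind the saw. Leave it (25 mm).

How it is judged:
By the outcome, as a careful person would: the job done as asked, in the order asked, and still so for the second after the job is handed in, with the robot touching nothing.
It also fails if it takes over 72 s, if anything falls off the work surface, if the arm or the gripper's body presses on something with over 40 N, if the wrist force passes 120 N, or if a joint passes its speed limit or range.

ROBOT

A 7-joint arm with a two-finger parallel gripper is mounted at the origin on the work surface; the furniture and walls round the work are solid. World frame = base frame: x ahead of the robot, y to its left, z up, the work surface at z = 0. Lengths are in m, angles in rad, forces in N, time in s.
With the tool pointing down it reaches from about 0.425 to 0.925 m from the base axis. Payload 6.8 kg.
Tool frame: the origin (TCP) lies at the very end of the fingers, on their centre line; the grasp point (between the pads) lies 19 mm behind it; z points along the fingers, y is the line along which they close (so a half turn about z gives the same grasp; the last joint's range is limited). The gripper opens to 85 mm and grips with 20 to 120 N. Pads are 22 mm wide; open, the fingers measure 114 mm over their backs; the gripper's body (76 mm by 85 mm) begins 54 mm behind the grasp point. The pads swing forward as they close: fully open they stand 13 mm farther back than shut.
Start: joints at [1.174, 0.477, 0.022, 1.555, -0.011, 1.109, -0.083], TCP at [0.192, -0.647, 0.231] pointing down, gripper open.
Joint ranges: [-2.96, 2.96], [-0.34, 2.1], [-1.41, 1.46], [0.24, 2.44], [-1.37, 4.51], [0.17, 1.92], [-2.96, 2.96]. Speed limits (rad/s): [2.39, 2.39, 3.14, 3.14, 3.14, 3.14, 3.14].

INTERFACE

Orientations are given as a unit quaternion [w, x, y, z].
In Python, from station import bot gives the robot as it stands. The module is installed in compiled form; this text tells all that it offers.
- The arm moves only by the shell command python3 -m jog 'ROWS' [OPENING] [FORCE]. ROWS is JSON, a list of rows, each a list of 4 numbers: the shift along the tool's x, y, z in cm, then the turn about the tool's z in rad. In form: [[x, y, z, spin], ...]. A call has 1 to 20 rows; each row is the pose to reach, as a shift and turn from the pose commanded when the call began, along the tool's axes at that moment; what a row does not reach only later rows make up. A row lasts 1/12 s, in which the tool goes at most 41.7 mm and 7.16 degrees, less where a joint would pass 70% of its speed; a pose out of reach is approached as far as the arm can. A call with a gripper value outside its range is refused whole. OPENING is the closure, from -1 (fully open) to 1 (shut), set as the call begins (- or left out, the last holds). The fingers move at their own pace and stop on an object; FORCE is the grip in N (left out, the last holds). Time passes only in rows, so rows that repeat a pose let the fingers close. It gives the time, the measured TCP pose, the force, the opening and the grip force at its end, in the units of the state.
- bot.get_obs(): the state, without advancing time (a new reading comes with each control period).
- bot.read_camera(name): name is "scene" or "top" or "wrist"; returns a dict with "pixels" (480x640x3 uint8, red, green, blue), "depth" (480x640 float32, m along the optical axis (not along the pixel's ray), 0 where there is no reading), "fovy" (degrees; the focal length in pixels is half the picture's height over the tangent of half this angle, whatever the lens; pixels are square), "cx", "cy" (the principal point, pixels), "pose" (4x4, takes a point from camera to world coordinates). Camera axes: x right, y down, z forward; pixel columns grow to the right and rows downward; lengths in m; the calibration is good to about 2 mm. A picture is of the moment at which its call begins.
- bot.hand_in(): hands the job in; it is judged then, once.
The state is a dict: "t": time; "q": joint angles; "joint_vel": joint speeds; "joint_torque": joint torques, N m; "eef_pos": TCP position; "tool_rot": TCP orientation; "contact_force": force on the tool from outside, world axes, zero at the start; "torque": the same for the moment, N m; "gripper_width": opening from 0.0 (shut) to 1.0 (fully open); "grasp_force": force on a finger pad.
Only numpy, scipy, OpenCV 4.12 (cv2) and the standard library are available. Lean on these libraries where they do the work, as an engineer would, in place of code of your own. Each camera call takes 0.05 s, during which the arm holds its last target. There are 200 camera calls.

## Working session

There is one attempt and no reset: what is moved stays moved. The work goes in short steps, Python scripts to look and compute and a shell command to move; the robot and the scene stay as the last step left them, time stands still between calls to the robot, and variables do not carry over. Pictures are saved under pics/ and viewed, at most 15 in all, crops included, and the job is handed in when it is done.

```bash
mkdir -p pics
cat > h.py <<'E'
import numpy as np, cv2, sys
from station import bot
def cam(n):
    c=bot.read_camera(n); c['f']=240/np.tan(np.radians(c['fovy'])/2); return c
def pts(c):
    d=c['depth']; v,u=np.mgrid[0:480,0:640]
    P=np.stack([(u-c['cx'])/c['f']*d,(v-c['cy'])/c['f']*d,d],-1)
    W=P@c['pose'][:3,:3].T+c['pose'][:3,3]; W[d==0]=np.nan; return W
def ray(c,u,v,z):
    r=c['pose'][:3,:3]@np.array([(u-c['cx'])/c['f'],(v-c['cy'])/c['f'],1]); o=c['pose'][:3,3]
    return o+r*(z-o[2])/r[2]
def save(c,name): cv2.imwrite('pics/'+name,c['pixels'][:,:,::-1])
E
python3 - <<'E'
from h import *
import pickle
for n in ('scene','top'):
    c=cam(n); save(c,n+'0.png'); pickle.dump(c,open(n+'0.pkl','wb'))
    print(n,c['fovy'],c['pose'].round(3).tolist())
o=bot.get_obs()
for k,v in o.items(): print(k,np.round(v,4).tolist())
E
```

```text
scene 53.90834142582122 [[-0.861, -0.368, 0.352, 0.028], [-0.509, 0.636, -0.58, 0.652], [-0.01, -0.678, -0.735, 1.012], [0.0, 0.0, 0.0, 1.0]]
top 48.78817901406667 [[-0.101, -0.973, 0.206, 0.184], [-0.995, 0.1, -0.017, -0.066], [-0.004, -0.207, -0.978, 1.526], [0.0, 0.0, 0.0, 1.0]]
t 0.1
q [1.1739, 0.4777, 0.0223, 1.5563, -0.0115, 1.1093, -0.0831]
joint_vel [0.0, -0.0025, 0.0016, -0.0015, -0.0008, -0.0014, -0.0025]
joint_torque [0.0045, -59.7757, 1.6138, -28.1952, 0.0129, 0.0051, 0.0]
eef_pos [0.1921, -0.6466, 0.2304]
tool_rot [-0.0008, 0.9896, 0.1439, -0.0002]
contact_force [0.1008, -0.3774, -0.0742]
torque [-0.0231, 0.0507, 0.0152]
grasp_force 0.0
gripper_width 1.0019
```

View pics/top0.png

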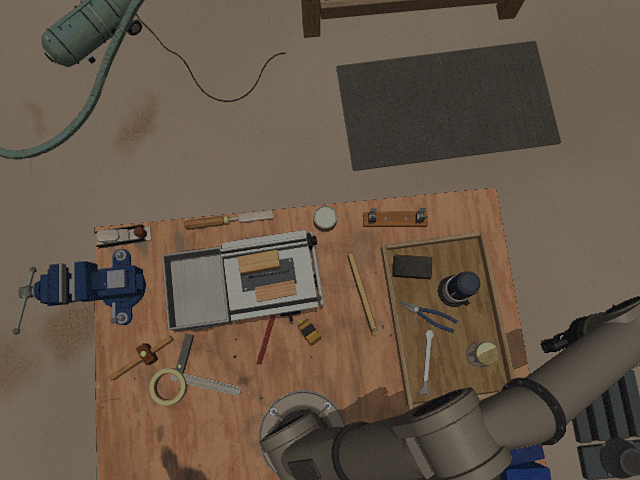

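View pics/scene0.png

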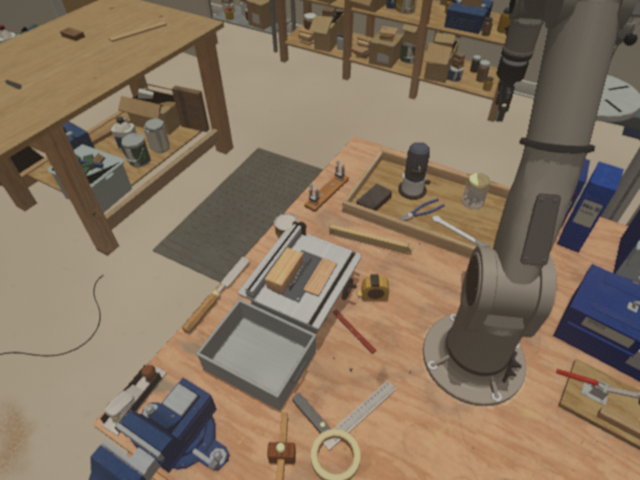

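The top view shows the saw around (270,275) with the block at (260,262) and strip at (277,290), and the bin at (195,290). The stick is at (362,293), the rail at (395,218), the tin at (325,217) and the chisel at (230,218). The scene view shows the same layout. Next I'll measure these.

Run:
```python
from h import *
import pickle
c=pickle.load(open('top0.pkl','rb')); W=pts(c)
hsv=cv2.cvtColor(c['pixels'],cv2.COLOR_RGB2HSV)
for n,(u,v) in dict(bench=(340,330),stick=(362,293),block=(255,258),strip=(277,291),table=(305,275),table2=(240,305),fence=(270,242),clipL=(372,215),batten=(397,219),clipR=(422,215),rim=(167,290),plate=(283,270)).items():
    print(n,W[v,u].round(4),hsv[v,u])
def rect(m,name):
    k,l,s,_=cv2.connectedComponentsWithStats(m.astype(np.uint8))
    i=1+np.argmax(s[1:,4]); P=W[l==i][:,:2]; z=np.nanmedian(W[l==i][:,2])
    P=P[~np.isnan(P).any(1)]
    (x,y),(w,h),a=cv2.minAreaRect((P*1000).astype(np.float32)); print(name,s[i,4],'ctr',round(x,1),round(y,1),'size',round(w,1),round(h,1),'ang',round(a,1),'z',z.round(4))
def box(u0,v0,u1,v1):
    m=np.zeros((480,640),bool); m[v0:v1,u0:u1]=1; return m
Z=W[...,2]
rect(box(230,235,330,330)&(Z>.083)&(Z<.105),'table+strip')
rect(box(230,235,290,280)&(Z>.123)&(Z<.135)&(hsv[...,1]>80),'block')
rect(box(250,275,300,305)&(hsv[...,1]>100)&(Z>.085),'strip')
rect(box(340,245,380,340)&(Z>.018),'stick')
rect(box(355,200,435,232)&(Z>.008)&(Z<.02),'batten')
rect(box(355,200,435,232)&(Z>.03),'clips')
rect(box(160,245,235,335)&(Z>.06),'bin')
rect(box(220,230,320,270)&(Z>.117)&(Z<.14)&(hsv[...,1]<80),'fence')
```

```text
bench [ 0.2757 -0.1332 -0.0073] [ 12 110 118]
stick [ 0.3707 -0.2052  0.0308] [ 18 119 142]
block [0.4814 0.079  0.1322] [ 18 112 139]
strip [0.3914 0.0302 0.0974] [ 13 114 141]
table [ 0.4285 -0.0498  0.0917] [ 45  11 144]
table2 [0.3643 0.1337 0.0921] [ 27  18 141]
fence [0.5243 0.0362 0.1197] [ 14  19 148]
clipL [ 0.5871 -0.2574  0.0636] [27 26 88]
batten [ 0.5809 -0.3358  0.0143] [ 14 159 112]
clipR [ 0.5718 -0.3993  0.066 ] [ 21  16 112]
rim [0.4315 0.339  0.057 ] [150  17  45]
plate [0.4495 0.0094 0.0862] [68 15 67]
table+strip 4473 ctr 420.9 43.5 size 179.2 252.2 ang 4.0 z 0.0898
block 602 ctr 473.9 72.2 size 46.2 108.9 ang 4.5 z 0.1272
strip 565 ctr 393.5 34.7 size 40.1 108.4 ang 5.3 z 0.0973
stick 491 ctr 371.2 -206.2 size 244.8 17.1 ang 10.6 z 0.0281
batten 646 ctr 583.4 -330.0 size 189.1 42.7 ang 84.2 z 0.013
clips 96 ctr 577.1 -398.7 size 21.1 26.7 ang 83.7 z 0.054
bin 1333 ctr 430.6 238.0 size 214.8 213.6 ang 2.1 z 0.0827
fence 719 ctr 518.5 49.0 size 36.5 249.4 ang 1.5 z 0.1228
```

```bash
cat >> h.py <<'E'
def go(x,y,z,yaw):
    o=bot.get_obs(); w,a,b,c_=o['tool_rot']
    from scipy.spatial.transform import Rotation as R
    M=R.from_quat([a,b,c_,w]).as_matrix(); d=M.T@(np.array([x,y,z])-o['eef_pos'])*100
    cur=np.arctan2(M[1,0],M[0,0]); s=-(yaw-cur); s=(s+np.pi)%(2*np.pi)-np.pi
    print('cur',np.round(o['eef_pos'],4),'yaw',round(np.degrees(cur),2),'-> row',d.round(2),'spin',round(s,3),'t',o['t'],'q',np.round(o['q'],2))
E
python3 -c "
from h import *
go(.45,-.13,.33,np.radians(190.6))"
```

```text
cur [ 0.1921 -0.6466  0.2304] yaw 16.55 -> row [ 39.43 -42.19  -9.89] spin -3.038 t 0.1 q [ 1.17  0.48  0.02  1.56 -0.01  1.11 -0.08]
```

```bash
python3 -m jog '[[0,0,-9.9,0],[0,0,-9.9,0],[0,0,-9.9,-0.2],[39.4,-42.2,-9.9,-3.04],[39.4,-42.2,-9.9,-3.04],[39.4,-42.2,-9.9,-3.04],[39.4,-42.2,-9.9,-3.04],[39.4,-42.2,-9.9,-3.04],[39.4,-42.2,-9.9,-3.04],[39.4,-42.2,-9.9,-3.04],[39.4,-42.2,-9.9,-3.04],[39.4,-42.2,-9.9,-3.04],[39.4,-42.2,-9.9,-3.04],[39.4,-42.2,-9.9,-3.04],[39.4,-42.2,-9.9,-3.04],[39.4,-42.2,-9.9,-3.04],[39.4,-42.2,-9.9,-3.04],[39.4,-42.2,-9.9,-3.04],[39.4,-42.2,-9.9,-3.04],[39.4,-42.2,-9.9,-3.04]]' -1 && python3 -c "
from h import *
go(.45,-.13,.33,np.radians(190.6))"
```

```text
t: 1.77
eef_pos: [0.4497, -0.1294, 0.33]
tool_rot: [-0.0, 0.293, 0.956, -0.0]
contact_force: [-0.3, 0.5, 0.2]
gripper_width: 1.0
grasp_force: 0.0
cur [ 0.4497 -0.1294  0.33  ] yaw 145.93 -> row [-0.06 -0.03 -0.  ] spin -0.78 t 1.7667 q [ 0.72  0.09 -0.6   1.87  0.05  1.21  1.08]
```

```bash
python3 -m jog '[[0,0,0,-0.78],[0,0,0,-0.78],[0,0,0,-0.78],[0,0,0,-0.78],[0,0,0,-0.78],[0,0,0,-0.78],[0,0,0,-0.78],[0,0,0,-0.78]]' && python3 -c "
from h import *
import pickle
c=cam('wrist'); save(c,'wrist1.png'); pickle.dump(c,open('w1.pkl','wb')); print(c['fovy'],c['pose'].round(3).tolist())
go(.433,-.194,.01,np.radians(190.6))"
```

```text
t: 2.43
eef_pos: [0.4495, -0.1303, 0.33]
tool_rot: [-0.0, -0.089, 0.996, 0.0]
contact_force: [0.1, -1.5, 1.2]
gripper_width: 0.999
grasp_force: 0.0
64.23181169559518 [[-0.177, 0.941, 0.288, 0.376], [0.984, 0.17, 0.051, -0.144], [-0.001, 0.292, -0.956, 0.471], [0.0, 0.0, 0.0, 1.0]]
cur [ 0.4495 -0.1304  0.33  ] yaw -169.92 -> row [ 2.72 -5.98 32.  ] spin -0.009 t 2.4833 q [ 0.76  0.09 -0.65  1.86  0.06  1.21  1.85]
```

View pics/wrist1.png

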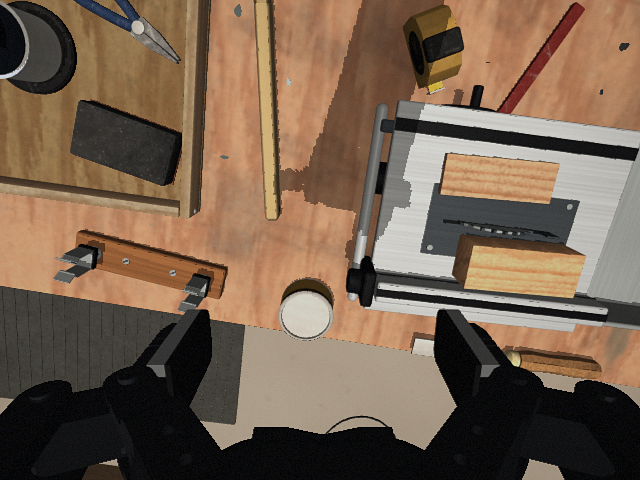

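The wrist view shows the stick with its tail at (272,215), the strip at (502,178), the blade slot at (500,230), the block at (520,267) and the rail with its clips at (75,260) and (200,290). The tin is at (307,310).

Run:
```python
from h import *
import pickle
c=pickle.load(open('w1.pkl','rb')); W=pts(c); H=cv2.cvtColor(c['pixels'],cv2.COLOR_RGB2HSV); Z=W[...,2]
def rect(b,m,z,name):
    M=np.zeros((480,640),np.uint8); M[b[1]:b[3],b[0]:b[2]]=m[b[1]:b[3],b[0]:b[2]]
    k,l,s,_=cv2.connectedComponentsWithStats(M); i=1+np.argmax(s[1:,4])
    cs=max(cv2.findContours((l==i).astype(np.uint8),0,1)[0],key=cv2.contourArea)[:,0]
    P=np.array([ray(c,u,v,z)[:2] for u,v in cs])*1000
    (x,y),(w,h),a=cv2.minAreaRect(P.astype(np.float32)); print(name,s[i,4],'ctr',round(x,1),round(y,1),'size',round(w,1),round(h,1),'ang',round(a,2),'z',np.nanmedian(Z[l==i]).round(4)); return P
wood=H[...,1]>70
rect((435,145,567,212),wood&(Z>.085),.098,'strip')
rect((445,228,592,302),wood&(Z>.121)&(Z<.136),.128,'block top')
P=rect((250,0,285,225),(Z>.018)&(Z<.045),.03,'stick part'); print('tail',P[np.argsort(-P[:,0])[:4]].round(1).tolist())
rect((60,225,235,305),wood&(Z>.006)&(Z<.022),.014,'batten')
rect((415,180,585,262),(H[...,2]<110)&(Z>.08)&(Z<.1),.09,'plate')
rect((365,280,610,330),(Z>.117)&(Z<.131),.124,'fence')
for u,v in [(445,222),(555,236),(500,230),(395,110),(620,140),(598,240),(625,240),(610,300),(585,270)]: print((u,v),W[v,u].round(4),ray(c,u,v,.09)[:2].round(4),H[v,u])
m=(Z>.04)&(np.arange(640)[None]<240)&(np.arange(480)[:,None]>235)&(np.arange(480)[:,None]<312)
k,l,s,ce=cv2.connectedComponentsWithStats(m.astype(np.uint8))
for i in range(1,k):
    if s[i,4]>80: q=W[l==i]; print('clip',s[i],np.nanmedian(q,0).round(4),np.nanmax(q[:,2]).round(4))
cv2.imwrite('pics/crop1.png',cv2.resize(c['pixels'][220:320,40:240,::-1],None,fx=4,fy=4,interpolation=2))
```

```text
strip 4730 ctr 394.5 32.1 size 40.0 111.6 ang 5.18 z 0.0966
block top 5137 ctr 473.5 68.5 size 46.0 111.5 ang 4.66 z 0.1261
stick part 3356 ctr 379.4 -205.6 size 227.2 17.1 ang 10.56 z 0.0281
tail [[492.0, -190.1], [491.8, -189.0], [491.6, -187.8], [491.4, -186.6]]
batten 3980 ctr 582.5 -330.0 size 189.2 46.0 ang 84.47 z 0.0125
plate 6570 ctr 444.4 51.6 size 81.3 151.2 ang 1.98 z 0.0886
fence 4890 ctr 513.3 52.9 size 23.3 236.3 ang 3.26 z 0.1223
(445, 222) [ 0.4472 -0.0035  0.0891] [ 0.447  -0.0038] [60 20 26]
(555, 236) [0.4391 0.1038 0.1027] [0.4413 0.1123] [90 51 15]
(500, 230) [0.4418 0.0445 0.1089] [0.4452 0.0543] [30  8 66]
(395, 110) [ 0.3441 -0.0638 -0.0026] [ 0.3504 -0.0794] [ 12 115 100]
(620, 140) [0.3385 0.1411 0.0885] [0.3386 0.14  ] [ 35   8 185]
(598, 240) [0.4378 0.1597 0.0875] [0.4374 0.1578] [ 26   9 190]
(625, 240) [ 4.458e-01  2.633e-01 -4.000e-04] [0.4325 0.1853] [ 40  10 149]
(610, 300) [5.290e-01 2.772e-01 1.000e-04] [0.4998 0.1969] [45 11 90]
(585, 270) [0.4718 0.158  0.0887] [0.4715 0.157 ] [ 23  11 193]
clip [ 55 248  34  17 279] [ 0.5666 -0.3994  0.0598] 0.0765
clip [ 53 267  36  17 316] [ 0.5891 -0.4013  0.0668] 0.0765
clip [181 279  25  17 246] [ 0.5802 -0.2606  0.0598] 0.0765
clip [177 296  31  16 281] [ 0.6021 -0.2622  0.0676] 0.3482
```

View pics/crop1.png

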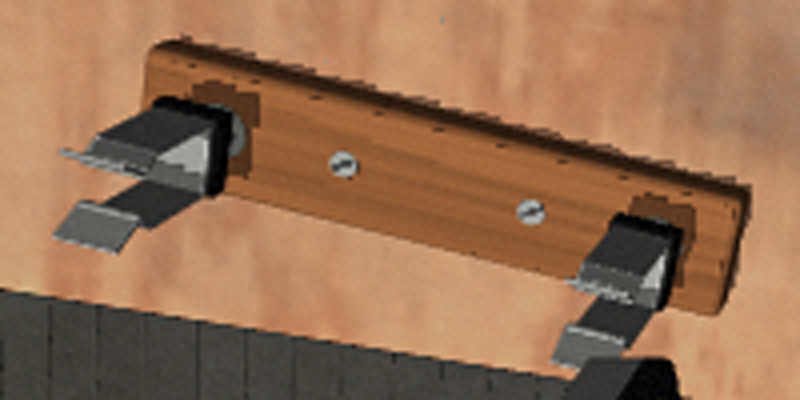

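```bash
python3 -c "
from h import *
go(.4315,-.196,.003,np.radians(190.56))"
```

```text
cur [ 0.4495 -0.1304  0.33  ] yaw -169.92 -> row [ 2.9  -6.15 32.7 ] spin -0.008 t 2.4833 q [ 0.76  0.09 -0.65  1.86  0.06  1.21  1.85]
```

```bash
python3 -m jog '[[2.9,-6.15,4,-0.01],[2.9,-6.15,8,-0.01],[2.9,-6.15,12,-0.01],[2.9,-6.15,16,-0.01],[2.9,-6.15,20,-0.01],[2.9,-6.15,24,-0.01],[2.9,-6.15,27,-0.01],[2.9,-6.15,29,-0.01],[2.9,-6.15,31,-0.01],[2.9,-6.15,32,-0.01],[2.9,-6.15,32.7,-0.01],[2.9,-6.15,32.7,-0.01],[2.9,-6.15,32.7,-0.01]]' && python3 -m jog '[[0,0,0,0],[0,0,0,0],[0,0,0,0],[0,0,0,0],[0,0,0,0],[0,0,0,0],[0,0,0,0],[0,0,0,0]]' 1 100 && python3 -c "
from h import *
go(.45,-.2,.16,np.radians(100))"
```

```text
t: 3.57
eef_pos: [0.4327, -0.1962, 0.004]
tool_rot: [0.001, -0.093, 0.996, -0.0]
contact_force: [-1.2, -0.2, 0.4]
gripper_width: 0.997
grasp_force: 0.0
t: 4.23
eef_pos: [0.4322, -0.1961, 0.0039]
tool_rot: [0.0, -0.093, 0.996, -0.0]
contact_force: [-1.4, 1.3, 7.7]
gripper_width: 0.168
grasp_force: 98.3
cur [ 0.4322 -0.1961  0.0039] yaw -169.29 -> row [ -1.68  -0.72 -15.61] spin 1.583 t 4.2333 q [ 0.64  0.55 -0.42  2.16  0.45  0.52  1.63]
```

```bash
python3 -m jog '[[0,0,-4,0],[0,0,-8,0],[0,0,-12,0],[0,0,-16,0],[0,0,-18,0.12],[0,0,-18,0.24],[0,0,-18,0.36],[0,0,-18,0.48],[0,0,-18,0.6],[0,0,-18,0.72],[0,0,-18,0.84],[0,0,-18,0.96],[0,0,-18,1.08],[0,0,-18,1.2],[0,0,-18,1.32],[0,0,-18,1.44],[0,0,-18,1.56],[0,0,-18,1.69],[0,0,-18,1.69],[0,0,-18,1.69]]' && python3 -c "
from h import *
import pickle
c=cam('wrist'); save(c,'wrist2.png'); pickle.dump(c,open('w2.pkl','wb'))
c=cam('scene'); pickle.dump(c,open('s2.pkl','wb')); save(c,'scene2.png')
go(.490,-.190,.17,np.radians(93.8))"
```

```text
t: 5.9
eef_pos: [0.4319, -0.1958, 0.1832]
tool_rot: [-0.0, 0.681, 0.732, -0.0]
contact_force: [-0.6, -0.7, -0.7]
gripper_width: 0.161
grasp_force: 97.9
cur [ 0.4319 -0.1959  0.1832] yaw 94.09 -> row [0.17 5.83 1.32] spin 0.005 t 6.0 q [ 0.58  0.23 -0.33  2.05  0.09  0.88  0.27]
```

View pics/wrist2.png

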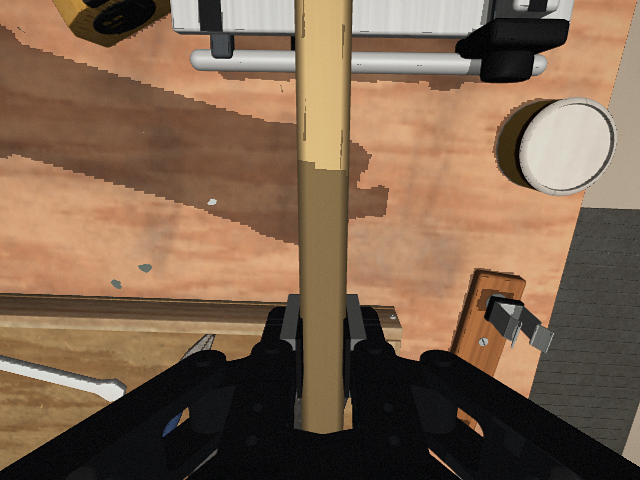

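The wrist view shows the stick held between the fingers and running up the picture along u≈325, with the saw's infeed end and its knob (515,50) ahead of it. I'll check that the stick is level.

Run:
```python
from h import *
import pickle
c=pickle.load(open('w2.pkl','rb')); W=pts(c)
for v in (2,80,160,220,270):
    r=[(u,W[v,u]) for u in range(270,380) if abs(W[v,u,2]-.2)<.05]
    print(v,r[0][0],r[-1][0],np.median([p for _,p in r],0).round(4), r[0][1].round(4), r[-1][1].round(4))
```

```text
2 294 352 [ 0.4247 -0.0898  0.2072] [ 0.4167 -0.0898  0.2049] [ 0.4326 -0.0882  0.2034]
80 296 350 [ 0.4261 -0.1091  0.2073] [ 0.4183 -0.1095  0.2052] [ 0.4339 -0.1082  0.2034]
160 297 348 [ 0.4275 -0.1312  0.2074] [ 0.4198 -0.132   0.2053] [ 0.4354 -0.131   0.2043]
220 298 347 [ 0.4286 -0.1496  0.2077] [ 0.421  -0.1509  0.2049] [ 0.4367 -0.1497  0.2051]
270 299 346 [ 0.43   -0.1664  0.2076] [ 0.4223 -0.168   0.2049] [ 0.4381 -0.1674  0.2035]
```

Run:
```python
from h import *
import pickle
for n,b in (('w2.pkl',[(455,12,575,84),(190,45,295,75),(355,45,450,75)]),('w1.pkl',[(342,255,380,310),(372,100,392,260)])):
    c=pickle.load(open(n,'rb')); W=pts(c)
    for u0,v0,u1,v1 in b:
        q=W[v0:v1,u0:u1].reshape(-1,3); q=q[(q[:,2]>.03)&(q[:,2]<.14)]
        d=q[:,:2]-[.4404,.0485]; a=np.radians(3.8); X=d[:,0]*np.cos(a)+d[:,1]*np.sin(a); Y=-d[:,0]*np.sin(a)+d[:,1]*np.cos(a)
        for lo,hi in((.03,.08),(.08,.095),(.095,.14)):
            k=(q[:,2]>lo)&(q[:,2]<hi)
            if k.sum()>20: print(n,(u0,v0),lo,k.sum(),'X',np.percentile(X[k],[1,99]).round(3),'Y',np.percentile(Y[k],[1,99]).round(3),'z',np.percentile(q[k,2],[1,99]).round(3))
```

```text
w2.pkl (455, 12) 0.03 801 X [0.053 0.107] Y [-0.139 -0.121] z [0.069 0.08 ]
w2.pkl (455, 12) 0.08 1200 X [0.047 0.11 ] Y [-0.145 -0.109] z [0.081 0.095]
w2.pkl (455, 12) 0.095 4835 X [0.055 0.091] Y [-0.145 -0.115] z [0.096 0.122]
w2.pkl (190, 45) 0.03 2101 X [-0.102 -0.042] Y [-0.138 -0.124] z [0.071 0.08 ]
w2.pkl (190, 45) 0.08 275 X [-0.089 -0.076] Y [-0.132 -0.125] z [0.08  0.084]
w2.pkl (355, 45) 0.03 2081 X [-0.006  0.049] Y [-0.139 -0.127] z [0.073 0.08 ]
w1.pkl (342, 255) 0.03 215 X [0.052 0.107] Y [-0.139 -0.121] z [0.07 0.08]
w1.pkl (342, 255) 0.08 306 X [0.047 0.11 ] Y [-0.145 -0.105] z [0.08  0.094]
w1.pkl (342, 255) 0.095 1058 X [0.055 0.091] Y [-0.145 -0.114] z [0.096 0.123]
w1.pkl (372, 100) 0.03 1005 X [-0.103 -0.009] Y [-0.138 -0.116] z [0.048 0.08 ]
w1.pkl (372, 100) 0.08 1486 X [-0.088  0.05 ] Y [-0.131 -0.103] z [0.081 0.09 ]
```

```bash
cat >> h.py <<'E'
A=np.radians(3.8); S=np.array([.4404,.0485])
def gs(X,Y,z,rel=0):
    p=S+np.array([X*np.cos(A)-Y*np.sin(A),X*np.sin(A)+Y*np.cos(A)])/1000
    print('world',p.round(4)); go(p[0],p[1],z,A+np.pi/2+np.radians(rel))
E
python3 -c "
from h import *
gs(8,-236,.183,-6.1); gs(8,-236,.098,-6.1)"
```

```text
world [ 0.464  -0.1865]
cur [ 0.4319 -0.1959  0.1832] yaw 94.09 -> row [0.71 3.27 0.02] spin 0.112 t 6.0 q [ 0.58  0.23 -0.33  2.05  0.09  0.88  0.27]
world [ 0.464  -0.1865]
cur [ 0.4319 -0.1959  0.1832] yaw 94.09 -> row [0.71 3.27 8.52] spin 0.112 t 6.0 q [ 0.58  0.23 -0.33  2.05  0.09  0.88  0.27]
```

```bash
python3 -m jog '[[0.7,3.25,0,0.11],[0.7,3.25,0,0.11],[0.7,3.25,3,0.11],[0.7,3.25,6,0.11],[0.7,3.25,7.5,0.11],[0.7,3.25,8.5,0.11],[0.7,3.25,8.5,0.11],[0.7,3.25,8.5,0.11]]' && python3 -c "
from h import *
import pickle
c=cam('wrist'); pickle.dump(c,open('w3.pkl','wb')); save(c,'wrist3.png')
gs(8,-200,.098,-6.1);gs(8,-62,.098,-6.1); gs(-5,-62,.098,-6.1);print(bot.get_obs()['contact_force'])"
```

```text
t: 6.67
eef_pos: [0.4643, -0.1868, 0.0985]
tool_rot: [-0.0, 0.721, 0.692, 0.0]
contact_force: [0.0, 0.2, -0.3]
gripper_width: 0.168
grasp_force: 98.1
world [ 0.4616 -0.1505]
cur [ 0.4648 -0.1869  0.0991] yaw 87.64 -> row [ 3.62 -0.47  0.11] spin -0.001 t 6.7167 q [ 0.5   0.39 -0.29  2.07  0.17  0.71  0.06]
world [ 0.4525 -0.0128]
cur [ 0.4648 -0.1869  0.0991] yaw 87.64 -> row [17.34 -1.95  0.11] spin -0.001 t 6.7167 q [ 0.5   0.39 -0.29  2.07  0.17  0.71  0.06]
world [ 0.4395 -0.0137]
cur [ 0.4648 -0.1869  0.0991] yaw 87.64 -> row [17.21 -3.24  0.11] spin -0.001 t 6.7167 q [ 0.5   0.39 -0.29  2.07  0.17  0.71  0.06]
[ 1.16790919 -0.06355913 -1.38661969]
```

View pics/wrist3.png

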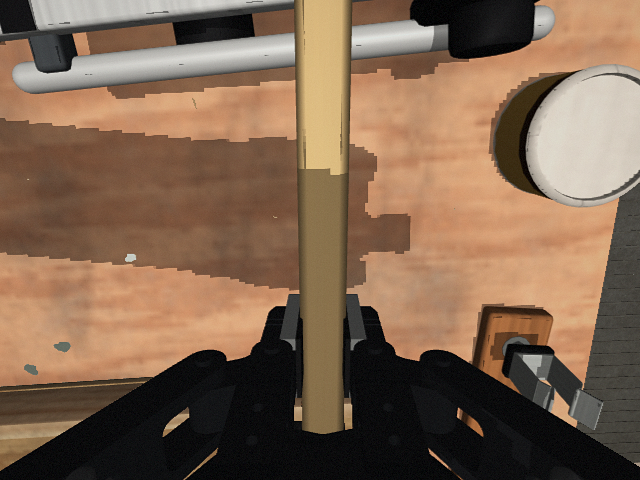

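The wrist view shows the stick passing over the infeed rail at (320,45), with the clamp knob at (490,30). The tip is out of view. I'll check how wide the finger links are at clamp height.

Run:
```python
from h import *
import pickle
from scipy.spatial.transform import Rotation as R
c=pickle.load(open('w3.pkl','rb')); W=pts(c); o=bot.get_obs(); w,a,b,d=o['tool_rot']; M=R.from_quat([a,b,d,w]).as_matrix()
T=((W-o['eef_pos'])@M*1000)
for u,v in [(294,310),(275,320),(262,345),(208,357),(150,390),(355,310),(372,320),(385,345),(440,357),(500,390),(230,420)]: print((u,v),T[v,u].round(0))
```

```text
(294, 310) [ 11. -11. -15.]
(275, 320) [  7. -17. -17.]
(262, 345) [ 12. -18. -40.]
(208, 357) [ 14. -32. -49.]
(150, 390) [ 13. -42. -62.]
(355, 310) [ 11.  12. -15.]
(372, 320) [  7.  18. -16.]
(385, 345) [ 12.  19. -40.]
(440, 357) [ 14.  32. -48.]
(500, 390) [ 12.  44. -60.]
(230, 420) [ 17. -19. -76.]
```

```bash
python3 -m jog '[[1.5,-0.17,0.1,0],[3,-0.33,0.1,0],[4.5,-0.5,0.1,0],[6,-0.67,0.1,0],[7.5,-0.84,0.1,0],[9,-1.0,0.1,0],[10.5,-1.17,0.1,0],[12,-1.34,0.1,0],[13.5,-1.5,0.1,0],[15,-1.68,0.1,0],[16.5,-1.85,0.1,0],[17.3,-1.95,0.1,0],[17.3,-1.95,0.1,0],[17.3,-1.95,0.1,0],[17.3,-1.95,0.1,0]]' && python3 -c "
from h import *
import pickle
c=cam('scene'); pickle.dump(c,open('s4.pkl','wb')); cv2.imwrite('pics/scene4.png',cv2.resize(c['pixels'][190:420,170:440,::-1],None,fx=2.5,fy=2.5,interpolation=2))
gs(8,-240,.098,-6.1);print(bot.get_obs()['contact_force'])"
```

```text
t: 7.97
eef_pos: [0.4521, -0.0141, 0.0977]
tool_rot: [0.0, 0.722, 0.692, 0.0]
contact_force: [-0.3, -0.8, -0.2]
gripper_width: 0.164
grasp_force: 98.1
world [ 0.4643 -0.1904]
cur [ 0.4521 -0.0142  0.0976] yaw 87.51 -> row [-17.56   1.98  -0.04] spin -0.003 t 8.0167 q [ 0.2   0.33 -0.35  2.17  0.18  0.67 -0.33]
[-0.02886214 -0.16090975 -0.61449787]
```

View pics/scene4.png

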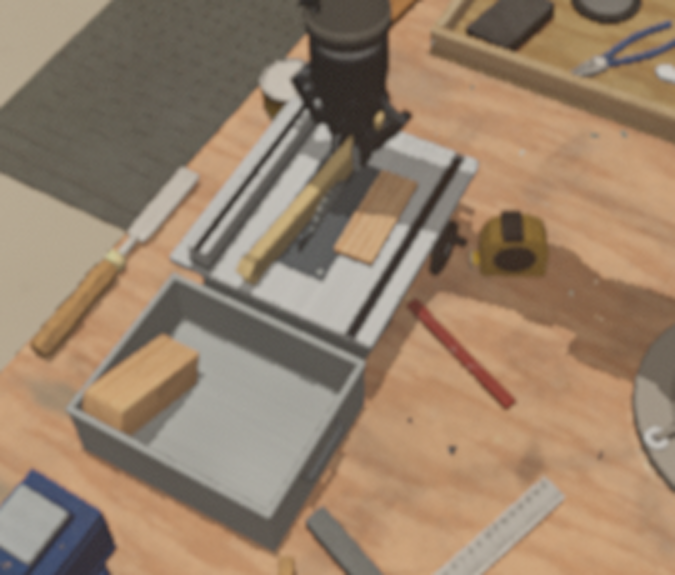

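The scene crop shows the block in the bin at (140,385), with the strip (375,215) still on the table. Next is the strip. I'll test in the air whether the arm can reach the end pose.

```bash
python3 -c "
from h import *
gs(-45,-58,.15,0)"
```

```text
world [ 0.3993 -0.0124]
cur [ 0.4521 -0.0142  0.0976] yaw 87.51 -> row [-0.05 -5.28 -5.25] spin -0.11 t 8.0167 q [ 0.2   0.33 -0.35  2.17  0.18  0.67 -0.33]
```

```bash
python3 -m jog '[[0,0,-2.6,0],[0,0,-5.2,0],[0,-2,-5.2,-0.05],[0,-4,-5.2,-0.11],[0,-5.3,-5.2,-0.11],[0,-5.3,-5.2,-0.11],[0,-5.3,-5.2,-0.11]]' && python3 -c "
from h import *
gs(-45,-58,.15,0); gs(-45,-58,.098,0)
gs(-45,-262,.15,0)"
```

```text
t: 8.6
eef_pos: [0.3988, -0.0118, 0.1495]
tool_rot: [0.0, 0.683, 0.73, 0.0]
contact_force: [0.0, 0.0, -1.2]
gripper_width: 0.169
grasp_force: 99.1
world [ 0.3993 -0.0124]
cur [ 0.3988 -0.0118  0.1495] yaw 93.8 -> row [-0.06  0.05 -0.05] spin 0.0 t 8.6 q [ 0.26  0.16 -0.42  2.24  0.1   0.76 -0.16]
world [ 0.3993 -0.0124]
cur [ 0.3988 -0.0118  0.1495] yaw 93.8 -> row [-0.06  0.04  5.15] spin 0.0 t 8.6 q [ 0.26  0.16 -0.42  2.24  0.1   0.76 -0.16]
world [ 0.4129 -0.2159]
cur [ 0.3988 -0.0118  0.1495] yaw 93.8 -> row [-20.46   0.05  -0.04] spin 0.0 t 8.6 q [ 0.26  0.16 -0.42  2.24  0.1   0.76 -0.16]
```

```bash
python3 -m jog '[[-4,0,0,0],[-8,0,0,0],[-12,0,0,0],[-16,0,0,0],[-20.5,0,0,0],[-20.5,0,0,0],[-20.5,0,2.5,0],[-20.5,0,4.5,0],[-20.5,0,5.3,0],[-20.5,0,5.3,0],[-20.5,0,5.3,0]]' && python3 -c "
from h import *
import pickle
c=cam('scene'); pickle.dump(c,open('s5.pkl','wb')); save(c,'x.png'); cv2.imwrite('pics/scene5.png',cv2.resize(c['pixels'][210:330,240:440,::-1],None,fx=4,fy=4,interpolation=2))
gs(-45,-58,.0965,0);print(bot.get_obs()['contact_force'])"
```

```text
t: 9.52
eef_pos: [0.4132, -0.2155, 0.0963]
tool_rot: [-0.0, 0.683, 0.731, 0.0]
contact_force: [-0.6, 0.5, 0.6]
gripper_width: 0.163
grasp_force: 99.1
world [ 0.3993 -0.0124]
cur [ 0.4136 -0.2156  0.0969] yaw 93.91 -> row [20.37 -0.04  0.03] spin 0.002 t 9.5667 q [ 0.55  0.34 -0.24  2.15  0.13  0.67  0.29]
[ 0.38099679  0.03480544 -0.8100099 ]
```

View pics/scene5.png

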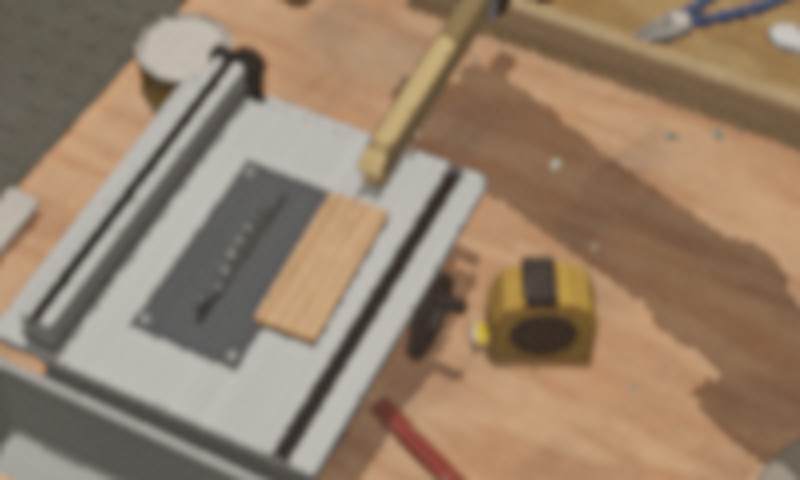

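The stick tip (375,180) sits just behind the middle of the strip's back edge (360,205), lined up with it. Pushing now.

```bash
python3 -m jog '[[1.2,0,0,0],[2.4,0,0,0],[3.6,0,0,0],[4.8,0,0,0],[6,0,0,0],[7.3,0,0,0],[8.6,0,0,0],[10,0,0,0],[11.4,0,0,0],[12.9,0,0,0],[14.4,0,0,0],[16,0,0,0],[17.6,0,0,0],[19.2,0,0,0],[20.8,0,0,0],[21.7,0,0,0],[21.7,0,0,0],[21.7,0,0,0],[21.7,0,0,0]]' && python3 -c "
from h import *
import pickle
c=cam('scene'); pickle.dump(c,open('s6.pkl','wb')); cv2.imwrite('pics/scene6.png',cv2.resize(c['pixels'][210:410,180:440,::-1],None,fx=3,fy=3,interpolation=2))
gs(-45,-262,.16,0);print(bot.get_obs()['contact_force'])"
```

```text
t: 11.15
eef_pos: [0.3981, 0.0004, 0.0965]
tool_rot: [0.0, 0.683, 0.731, -0.0]
contact_force: [-0.3, -0.7, -0.9]
gripper_width: 0.165
grasp_force: 99.1
world [ 0.4129 -0.2159]
cur [3.981e-01 2.000e-04 9.640e-02] yaw 93.83 -> row [-21.67   0.04  -6.35] spin 0.0 t 11.2 q [ 0.15  0.26 -0.35  2.29  0.15  0.62 -0.24]
[ 0.16245843 -0.21536403 -1.66354933]
```

View pics/scene6.png

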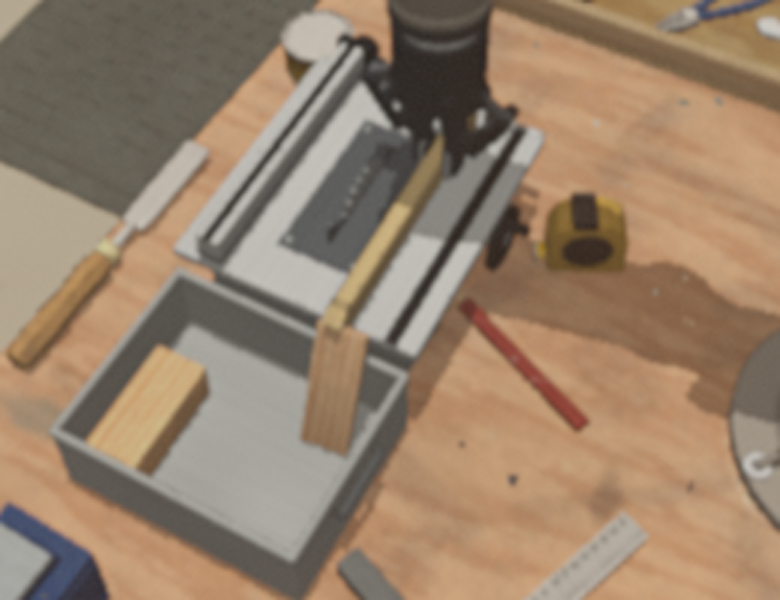

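The block lies flat in the bin at (150,410). The strip slopes into the bin from the edge (340,335) and may be leaning. I'll wait briefly and measure.

```bash
python3 -m jog '[[0,0,0,0],[0,0,0,0],[0,0,0,0]]' && python3 -c "
from h import *
import pickle
a=pickle.load(open('s6.pkl','rb'))
c=cam('scene'); pickle.dump(c,open('s7.pkl','wb'))
print('diff',np.abs(a['pixels'][300:370,270:310].astype(int)-c['pixels'][300:370,270:310]).mean())
W=pts(c)
for p in [(292,319),(290,325),(290,335),(288,345),(288,355)]: print(p,W[p[1],p[0]].round(4))
gs(-45,-20,.0965,0)
"
```

```text
t: 11.45
eef_pos: [0.398, 0.0006, 0.0963]
tool_rot: [-0.0, 0.683, 0.73, -0.0]
contact_force: [-0.1, 0.4, -1.2]
gripper_width: 0.156
grasp_force: 99.1
diff 0.765
(292, 319) [0.3814 0.1839 0.1131]
(290, 325) [0.3859 0.1876 0.0898]
(290, 335) [0.3799 0.1991 0.0682]
(288, 345) [0.3803 0.2097 0.0391]
(288, 355) [0.3742 0.2215 0.0165]
world [0.3968 0.0256]
cur [0.398  0.0007 0.0962] yaw 93.85 -> row [ 2.49  0.05 -0.03] spin 0.001 t 11.5 q [ 0.15  0.26 -0.35  2.29  0.15  0.62 -0.24]
```

```bash
python3 -m jog '[[1,0,0,0],[2,0,0,0],[3,0,0,0],[4,0,0,0],[5,0,0,0],[5.5,0,0,0],[5.5,0,0,0],[5.5,0,0,0],[5.5,0,0,0]]' && python3 -c "
from h import *
import pickle
c=cam('scene'); pickle.dump(c,open('s8.pkl','wb'));  cv2.imwrite('pics/scene8.png',cv2.resize(c['pixels'][250:410,180:380,::-1],None,fx=3,fy=3,interpolation=2))
go(.45,-.2,.18,np.radians(93.8))
"
```

```text
t: 12.25
eef_pos: [0.3942, 0.0553, 0.0962]
tool_rot: [0.0, 0.683, 0.73, -0.0]
contact_force: [0.7, 0.5, -1.8]
gripper_width: 0.161
grasp_force: 99.1
cur [0.3942 0.0553 0.0962] yaw 93.84 -> row [-25.85   3.85  -8.37] spin 0.001 t 12.3 q [ 0.04  0.26 -0.38  2.29  0.16  0.62 -0.39]
```

View pics/scene8.png

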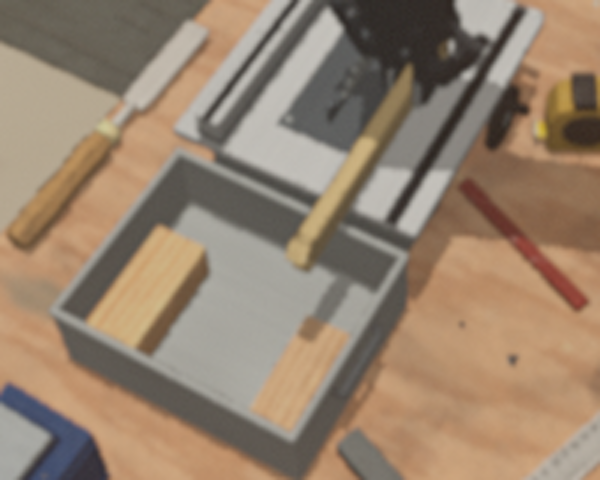

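Both offcuts lie flat in the bin: the block at (150,285) and the strip at (300,375). Next I'll lift and go to view the rail.

```bash
python3 -c "
from h import *
import pickle
W=pts(pickle.load(open('top0.pkl','rb'))); print('tray max z',np.nanmax(W[240:330,385:510,2]).round(3), W[285,460].round(3))
go(.49,-.40,.25,np.radians(84.5))
"
```

```text
tray max z 0.187 [ 0.348 -0.446  0.172]
cur [0.3942 0.0553 0.0962] yaw 93.84 -> row [-46.07   6.5  -15.37] spin 0.163 t 12.3 q [ 0.04  0.26 -0.38  2.29  0.16  0.62 -0.39]
```

```bash
python3 -m jog '[[0,0,-3,0],[0,0,-6,0],[0,0,-10,0],[0,0,-14,0],[-4,0.6,-15.4,0],[-8,1.2,-15.4,0.04],[-12,1.8,-15.4,0.08],[-16,2.4,-15.4,0.12],[-20,3,-15.4,0.16],[-24,3.5,-15.4,0.16],[-28,4,-15.4,0.16],[-32,4.5,-15.4,0.16],[-36,5,-15.4,0.16],[-40,5.6,-15.4,0.16],[-43,6.1,-15.4,0.16],[-45,6.4,-15.4,0.16],[-46,6.5,-15.4,0.16],[-46,6.5,-15.4,0.16],[-46,6.5,-15.4,0.16]]' && python3 -c "
from h import *
import pickle
c=cam('wrist'); pickle.dump(c,open('w9.pkl','wb')); save(c,'wrist9.png'); go(.49,-.40,.25,np.radians(84.5))
"
```

```text
t: 13.88
eef_pos: [0.4899, -0.3978, 0.2498]
tool_rot: [-0.001, 0.739, 0.674, 0.0]
contact_force: [1.0, 0.7, -0.1]
gripper_width: 0.165
grasp_force: 99.1
cur [ 0.4903 -0.3969  0.25  ] yaw 84.79 -> row [-0.31 -0.    0.  ] spin 0.005 t 13.9333 q [ 0.6   0.39 -0.02  1.64  0.01  1.11  0.48]
```

View pics/wrist9.png

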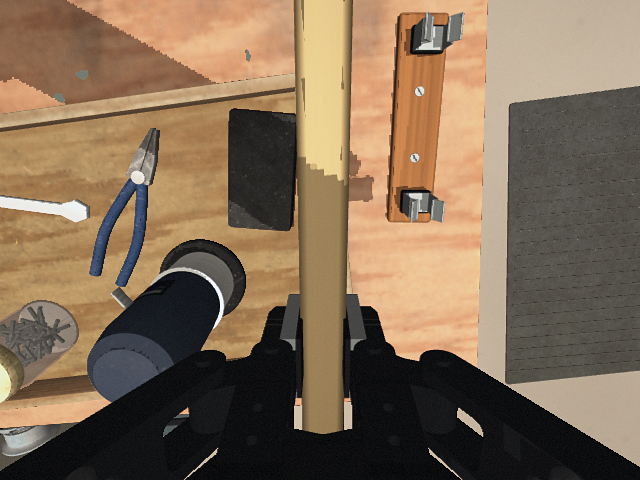

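The rail lies at (417,115), with clip a at (437,38) and clip b at (422,206), both clear of the stick. Measuring now.

Run:
```python
from h import *
import pickle
c=cam('wrist'); pickle.dump(c,open('w10.pkl','wb')); W=pts(c); H=cv2.cvtColor(c['pixels'],cv2.COLOR_RGB2HSV); Z=W[...,2]
m=np.zeros((480,640),np.uint8); m[5:230,380:460]=((H[...,1]>135)&(Z<.025)&(Z>.006))[5:230,380:460]
P=np.array([ray(c,u,v,.014)[:2] for v,u in zip(*np.nonzero(cv2.morphologyEx(m,2,np.ones((3,3)))))])*1000
r=cv2.minAreaRect(P.astype(np.float32)); print('batten',np.round(r[0],1),np.round(r[1],1),round(r[2],2))
ang=np.radians(84.6); e=np.array([np.cos(ang),np.sin(ang)]); n=np.array([np.sin(ang),-np.cos(ang)]); C=np.array([.5825,-.33])
for nm,(u0,v0,u1,v1) in dict(a=(405,5,475,60),b=(395,180,450,225)).items():
    q=W[v0:v1,u0:u1].reshape(-1,3); q=q[q[:,2]>.035]; X=(q[:,:2]-C)@e*1000; Y=(q[:,:2]-C)@n*1000
    print(nm,'n',len(q),'X',np.percentile(X,[2,50,98]).round(1),'Y',np.percentile(Y,[1,99]).round(1),'zmax',np.percentile(q[:,2],[95,98,99.5]).round(4))
    for lo in np.arange(.04,.095,.005):
        k=(q[:,2]>=lo)&(q[:,2]<lo+.005)
        if k.sum()>5:
            y=np.sort(Y[k]); print(round(lo,3),k.sum(),'left',np.percentile(y[y<np.mean([y[0],y[-1]])],[5,95]).round(1),'right',np.percentile(y[y>=np.mean([y[0],y[-1]])],[5,95]).round(1),'X',np.percentile(X[k],[2,98]).round(1))
# stick line
for v in (2,80,160,220,270):
    s=[W[v,u] for u in range(270,380) if abs(W[v,u,2]-.27)<.05]; print(v,((s[0]+s[-1])/2).round(4),np.median(s,0)[2].round(4))
go(.49,-.40,.25,np.radians(84.6))
```

```text
batten [ 583.8 -331.9] [187.   44.2] 84.43
a n 1028 X [59.5 68.  77. ] Y [-10.4  16.8] zmax [0.0752 0.0758 0.0763]
0.04 79 left [-9.7 -9.1] right [14.  14.7] X [59.5 76.8]
0.045 50 left [-9.7 -9.1] right [13.6 14.7] X [59.4 76.2]
0.05 44 left [-9.8 -9. ] right [13.9 14.9] X [59.5 76.9]
0.055 57 left [-9.7 -8.1] right [14.4 14.8] X [59.6 76.9]
0.06 95 left [-9.5 -2.7] right [ 8.7 15.1] X [59.4 76.6]
0.065 263 left [-6.1 -2.8] right [ 8.7 12.6] X [59.7 76.9]
0.07 284 left [-10.4  -6.5] right [12.2 16.8] X [59.7 77. ]
0.075 66 left [-10.7  -9.4] right [15.  16.6] X [59.6 77.3]
b n 688 X [-79.9 -70.7 -62.5] Y [-11.   16.2] zmax [0.0752 0.0759 0.0764]
0.04 55 left [-10.2  -9.7] right [13.3 13.9] X [-80.  -62.5]
0.045 33 left [-10.3  -9.6] right [13.5 14.7] X [-78.4 -62.5]
0.05 30 left [-10.2  -9.8] right [13.6 14.5] X [-79.5 -62.5]
0.055 40 left [-10.2  -9.2] right [12.5 14.5] X [-79.6 -62.7]
0.06 66 left [-9.7 -3.2] right [ 8.2 14.6] X [-79.5 -62.3]
0.065 177 left [-6.5 -3.4] right [ 8.2 12.2] X [-79.7 -62.7]
0.07 182 left [-10.9  -7.2] right [11.8 16.1] X [-80.  -62.7]
0.075 50 left [-11.4  -9.7] right [14.5 16.1] X [-79.7 -62.6]
2 [ 0.5004 -0.291   0.2737] 0.2761
80 [ 0.4985 -0.3103  0.273 ] 0.2758
160 [ 0.4964 -0.3327  0.2727] 0.2754
220 [ 0.4948 -0.3512  0.2732] 0.2751
270 [ 0.4932 -0.3686  0.272 ] 0.2748
cur [ 0.4905 -0.3966  0.2503] yaw 84.84 -> row [-0.35 -0.02  0.03] spin 0.004 t 13.9833 q [ 0.6   0.39 -0.02  1.64  0.01  1.11  0.48]
```

```bash
python3 -c "
from h import *
go(.5812,-.3716,.10,np.radians(84.5))
"
```

```text
cur [ 0.4905 -0.3966  0.2503] yaw 84.84 -> row [ 3.28  8.81 15.03] spin 0.006 t 13.9833 q [ 0.6   0.39 -0.02  1.64  0.01  1.11  0.48]
```

```bash
python3 -m jog '[[1.5,3.5,0,0.01],[3,7,0,0.01],[3.3,8.8,3,0.01],[3.3,8.8,6,0.01],[3.3,8.8,9,0.01],[3.3,8.8,11,0.01],[3.3,8.8,13,0.01],[3.3,8.8,14,0.01],[3.3,8.8,14.6,0.01],[3.3,8.8,15,0.01],[3.3,8.8,15,0.01],[3.3,8.8,15,0.01]]' && python3 -c "
from h import *
import pickle
c=cam('wrist'); pickle.dump(c,open('w11.pkl','wb')); save(c,'wrist11.png')
go(.5812,-.3716,.08,np.radians(84.5)); print(bot.get_obs()['contact_force'])
"
```

```text
t: 14.98
eef_pos: [0.5817, -0.3739, 0.1015]
tool_rot: [0.001, 0.742, 0.67, 0.0]
contact_force: [0.6, 0.1, -0.5]
gripper_width: 0.161
grasp_force: 99.1
cur [ 0.5818 -0.3741  0.1017] yaw 84.15 -> row [ 0.25 -0.09  2.17] spin -0.006 t 15.0333 q [ 0.51  0.63 -0.04  1.61  0.03  0.89  0.36]
[-0.77258948  0.39662319 -0.06837176]
```

View pics/wrist11.png

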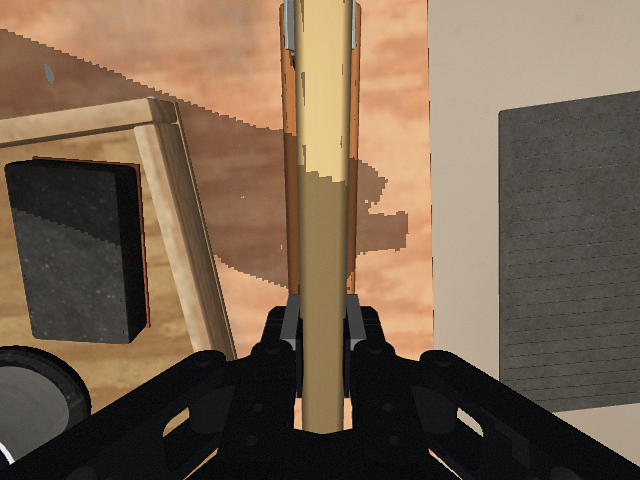

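The stick is centred over the batten, with clip a's lips at (290,20) and (356,20) evenly placed either side. Lowering until contact.

```bash
python3 -m jog '[[0.25,-0.05,0.3,-0.005],[0.25,-0.05,0.6,-0.005],[0.25,-0.05,0.9,-0.005],[0.25,-0.05,1.2,-0.005],[0.25,-0.05,1.4,-0.005],[0.25,-0.05,1.5,-0.005],[0.25,-0.05,1.5,-0.005]]' ; python3 -m jog '[[0,0,0.1,0],[0,0,0.2,0],[0,0,0.3,0],[0,0,0.4,0],[0,0,0.4,0]]';  python3 -m jog '[[0,0,0.1,0],[0,0,0.2,0],[0,0,0.3,0],[0,0,0.3,0]]'
```

```text
t: 15.62
eef_pos: [0.5806, -0.3712, 0.0849]
tool_rot: [-0.0, 0.741, 0.672, -0.0]
contact_force: [0.3, 0.2, -0.7]
gripper_width: 0.163
grasp_force: 99.1
t: 16.03
eef_pos: [0.5807, -0.3712, 0.0811]
tool_rot: [-0.0, 0.741, 0.672, -0.0]
contact_force: [0.7, 0.3, -0.3]
gripper_width: 0.165
grasp_force: 99.1
t: 16.37
eef_pos: [0.5807, -0.3712, 0.078]
tool_rot: [-0.0, 0.741, 0.672, -0.0]
contact_force: [-0.3, 0.0, -0.8]
gripper_width: 0.163
grasp_force: 99.1
```

```bash
python3 -m jog '[[0,0,0.1,0],[0,0,0.2,0],[0,0,0.3,0],[0,0,0.3,0]]' ; python3 -m jog '[[0,0,0.1,0],[0,0,0.2,0],[0,0,0.2,0]]';  python3 -m jog '[[0,0,0.1,0],[0,0,0.2,0],[0,0,0.2,0]]'
```

```text
t: 16.7
eef_pos: [0.5807, -0.3712, 0.075]
tool_rot: [-0.0, 0.741, 0.672, -0.0]
contact_force: [-0.9, -0.1, -1.2]
gripper_width: 0.168
grasp_force: 99.1
t: 16.95
eef_pos: [0.5807, -0.3712, 0.073]
tool_rot: [-0.0, 0.741, 0.672, -0.0]
contact_force: [0.7, -0.6, -0.3]
gripper_width: 0.164
grasp_force: 99.1
t: 17.2
eef_pos: [0.5807, -0.3712, 0.0711]
tool_rot: [-0.0, 0.741, 0.672, -0.0]
contact_force: [0.2, -0.4, -0.9]
gripper_width: 0.164
grasp_force: 99.1
```

```bash
for i in 1 ; do python3 -m jog '[[0,0,0.1,0],[0,0,0.1,0]]'; done; python3 -m jog '[[0,0,0.1,0],[0,0,0.1,0]]'; python3 -m jog '[[0,0,0.1,0],[0,0,0.1,0]]'
```

```text
t: 17.37
eef_pos: [0.581, -0.3713, 0.0703]
tool_rot: [0.0, 0.741, 0.672, 0.0]
contact_force: [0.8, 0.0, -0.5]
gripper_width: 0.161
grasp_force: 99.2
t: 17.53
eef_pos: [0.5811, -0.3715, 0.0696]
tool_rot: [0.0, 0.741, 0.672, 0.0]
contact_force: [0.3, -0.6, 1.6]
gripper_width: 0.166
grasp_force: 99.4
t: 17.7
eef_pos: [0.5813, -0.3716, 0.0689]
tool_rot: [0.001, 0.741, 0.672, 0.0]
contact_force: [0.3, 0.7, 4.7]
gripper_width: 0.165
grasp_force: 99.8
```

```bash
python3 -m jog '[[0,0,0,0],[0,0,0,0],[0,0,0,0],[0,0,0,0],[0,0,0,0]]' 0 && python3 -m jog '[[0,0,-1.5,0],[0,0,-4,0],[0,0,-7,0],[0,0,-7,0]]' && python3 -c "
from h import *
import pickle
c=cam('wrist'); pickle.dump(c,open('w12.pkl','wb')); W=pts(c)
c2=cam('scene'); pickle.dump(c2,open('s12.pkl','wb'))
for v in (2,60,120,200,260,300,340,380,420):
    s=[W[v,u] for u in range(260,390) if .07<W[v,u,2]<.125]
    if len(s)>5: print(v,len(s),((s[0]+s[-1])/2).round(4),np.median(s,0)[2].round(4))
go(.5850,-.3318,.11,np.radians(84.5)); print(bot.get_obs()['contact_force'])
"
```

```text
t: 18.12
eef_pos: [0.5806, -0.3711, 0.068]
tool_rot: [-0.0, 0.741, 0.672, -0.0]
contact_force: [-0.3, 0.2, 0.3]
gripper_width: 0.5
grasp_force: 0.0
t: 18.45
eef_pos: [0.5839, -0.3731, 0.1445]
tool_rot: [0.004, 0.741, 0.672, 0.002]
contact_force: [1.0, -1.5, 0.6]
gripper_width: 0.502
grasp_force: 0.0
2 36 [ 0.5938 -0.247   0.0921] 0.0941
60 54 [ 0.5917 -0.2678  0.0747] 0.0931
120 33 [ 0.5889 -0.2964  0.0914] 0.0941
200 31 [ 0.5849 -0.3353  0.0915] 0.0944
260 30 [ 0.5819 -0.3678  0.0919] 0.0943
300 43 [ 0.5785 -0.3994  0.0749] 0.0934
340 28 [ 0.5769 -0.4163  0.0921] 0.094
cur [ 0.5816 -0.3718  0.1399] yaw 84.44 -> row [ 4.01 -0.06  2.99] spin -0.001 t 18.55 q [ 0.5   0.59 -0.04  1.59  0.03  0.96  0.36]
[-0.20177934  1.51742182 -0.02483122]
```

```bash
python3 -m jog '[[1,0,0,0],[2.5,0,0,0],[4,-0.05,0.5,0],[4,-0.05,1.5,0],[4,-0.05,2.5,0],[4,-0.05,3.4,0],[4,-0.05,3.4,0],[4,-0.05,3.4,0]]' 1 20 && python3 -m jog '[[0,0,0.12,0],[0,0,0.24,0],[0,0,0.36,0],[0,0,0.48,0],[0,0,0.6,0],[0,0,0.72,0],[0,0,0.84,0],[0,0,0.84,0]]'
```

```text
t: 19.22
eef_pos: [0.5832, -0.3319, 0.1029]
tool_rot: [-0.001, 0.741, 0.672, -0.001]
contact_force: [-0.4, 0.3, 0.3]
gripper_width: -0.002
grasp_force: 0.0
t: 19.88
eef_pos: [0.5843, -0.3314, 0.096]
tool_rot: [0.0, 0.741, 0.672, 0.0]
contact_force: [1.2, -0.4, 1.5]
gripper_width: -0.005
grasp_force: 0.2
```

```bash
python3 -m jog '[[0,0,0.12,0],[0,0,0.24,0],[0,0,0.36,0]]'; python3 -m jog '[[0,0,0.12,0],[0,0,0.24,0],[0,0,0.36,0]]';python3 -m jog '[[0,0,0.12,0],[0,0,0.24,0],[0,0,0.36,0]]'
```

```text
t: 20.13
eef_pos: [0.5855, -0.3319, 0.0945]
tool_rot: [0.001, 0.741, 0.672, 0.001]
contact_force: [-2.0, 1.2, 16.5]
gripper_width: -0.0
grasp_force: 8.2
t: 20.38
eef_pos: [0.5851, -0.333, 0.0905]
tool_rot: [0.002, 0.741, 0.672, 0.0]
contact_force: [-1.9, -1.6, 6.6]
gripper_width: -0.0
grasp_force: 3.8
t: 20.63
eef_pos: [0.585, -0.3327, 0.0865]
tool_rot: [0.002, 0.741, 0.672, 0.0]
contact_force: [0.3, -0.3, 5.6]
gripper_width: -0.0
grasp_force: 2.4
```

```bash
python3 -m jog '[[0,0,0.12,0],[0,0,0.24,0],[0,0,0.36,0]]'; python3 -m jog '[[0,0,0.12,0],[0,0,0.24,0],[0,0,0.36,0]]';python3 -m jog '[[0,0,0.12,0],[0,0,0.24,0],[0,0,0.36,0]]'
```

```text
t: 20.88
eef_pos: [0.5846, -0.3316, 0.082]
tool_rot: [0.001, 0.741, 0.672, 0.0]
contact_force: [0.2, 0.1, 4.4]
gripper_width: 0.003
grasp_force: 2.4
t: 21.13
eef_pos: [0.5843, -0.3312, 0.0778]
tool_rot: [0.0, 0.74, 0.672, 0.0]
contact_force: [-1.0, -0.1, 4.5]
gripper_width: -0.001
grasp_force: 2.4
t: 21.38
eef_pos: [0.5843, -0.3312, 0.0742]
tool_rot: [0.0, 0.741, 0.672, 0.0]
contact_force: [0.0, 0.1, 4.2]
gripper_width: -0.002
grasp_force: 2.4
```

```bash
python3 -m jog '[[0,0,0.12,0],[0,0,0.24,0]]'; python3 -m jog '[[0,0,0.12,0],[0,0,0.24,0]]';python3 -m jog '[[0,0,0.12,0],[0,0,0.24,0]]'
```

```text
t: 21.55
eef_pos: [0.5842, -0.3314, 0.0718]
tool_rot: [0.0, 0.741, 0.672, 0.0]
contact_force: [-0.4, -0.3, 4.3]
gripper_width: -0.002
grasp_force: 2.4
t: 21.72
eef_pos: [0.5841, -0.3315, 0.0693]
tool_rot: [-0.0, 0.741, 0.672, -0.0]
contact_force: [-0.4, 0.4, -0.1]
gripper_width: 0.001
grasp_force: 0.0
t: 21.88
eef_pos: [0.5836, -0.3314, 0.0664]
tool_rot: [-0.0, 0.741, 0.672, -0.0]
contact_force: [0.4, -0.1, 0.6]
gripper_width: 0.002
grasp_force: 0.0
```

```bash
python3 -m jog '[[0,0,0.1,0],[0,0,0.2,0]]'; python3 -m jog '[[0,0,0.1,0],[0,0,0.2,0]]'; python3 -c "
from h import *
import pickle
c=cam('wrist'); pickle.dump(c,open('w13.pkl','wb')); W=pts(c)
for v in range(2,480,30):
    s=[W[v,u] for u in range(260,390) if .045<W[v,u,2]<.1]
    if len(s)>5: print(v,len(s),((s[0]+s[-1])/2).round(4),np.median(s,0)[2].round(4))
"
```

```text
t: 22.05
eef_pos: [0.5842, -0.3313, 0.0654]
tool_rot: [-0.0, 0.741, 0.672, 0.0]
contact_force: [-1.4, 0.7, 12.3]
gripper_width: 0.0
grasp_force: 6.0
t: 22.22
eef_pos: [0.5852, -0.3314, 0.0653]
tool_rot: [0.001, 0.741, 0.672, 0.001]
contact_force: [-4.4, 3.5, 23.3]
gripper_width: 0.002
grasp_force: 11.6
2 48 [ 0.5974 -0.2179  0.0598] 0.0634
32 47 [ 0.5968 -0.2272  0.0616] 0.0636
62 46 [ 0.5958 -0.2363  0.0602] 0.0637
92 45 [ 0.5946 -0.2455  0.0535] 0.0634
122 85 [ 0.5931 -0.2562  0.0746] 0.0672
152 85 [ 0.5921 -0.2657  0.075 ] 0.0668
182 42 [ 0.5919 -0.2777  0.0615] 0.0633
212 42 [ 0.5907 -0.2897  0.0592] 0.0634
242 40 [ 0.5896 -0.3016  0.0606] 0.0635
272 39 [ 0.5884 -0.3144  0.0605] 0.0634
302 39 [ 0.5875 -0.3244  0.0675] 0.0748
332 79 [ 0.586  -0.3245  0.0903] 0.0915
422 13 [ 0.5802 -0.3857  0.0641] 0.0638
```

```bash
python3 -m jog '[[0,0,-0.8,0],[2,0,-0.8,0],[4,0,-0.8,0],[4,0,-0.8,0],[4,0,-0.5,0],[4,0,-0.3,0],[4,0,-0.2,0],[4,0,-0.1,0],[4,0,-0.1,0]]'; python3 -m jog '[[0,0,0.1,0],[0,0,0.15,0]]'; python3 -m jog '[[0,0,0.1,0],[0,0,0.1,0]]'
```

```text
t: 23.02
eef_pos: [0.5887, -0.2924, 0.0655]
tool_rot: [0.001, 0.741, 0.672, 0.0]
contact_force: [-2.0, 3.3, 12.3]
gripper_width: 0.002
grasp_force: 5.9
t: 23.18
eef_pos: [0.5894, -0.2925, 0.0654]
tool_rot: [0.001, 0.741, 0.672, 0.001]
contact_force: [-5.4, 4.8, 23.8]
gripper_width: 0.001
grasp_force: 11.8
t: 23.35
eef_pos: [0.59, -0.2925, 0.0654]
tool_rot: [0.002, 0.741, 0.672, 0.001]
contact_force: [-4.3, 5.9, 25.8]
gripper_width: -0.0
grasp_force: 12.9
```

```bash
python3 -m jog '[[0,0,-0.8,0],[-2,0,-0.8,0],[-5,0,-0.8,0],[-8,0,-0.8,0],[-8,0,-0.8,0],[-8,0,-0.5,0],[-8,0,-0.4,0],[-8,0,-0.3,0],[-8,0,-0.2,0],[-8,0,-0.2,0]]'; python3 -m jog '[[0,0,0.1,0],[0,0,0.15,0]]'; python3 -m jog '[[0,0,0.1,0],[0,0,0.1,0]]'
```

```text
t: 24.18
eef_pos: [0.5806, -0.373, 0.0654]
tool_rot: [0.002, 0.741, 0.672, -0.001]
contact_force: [-3.1, -3.9, 11.0]
gripper_width: -0.002
grasp_force: 5.3
t: 24.35
eef_pos: [0.5812, -0.3732, 0.0653]
tool_rot: [0.002, 0.741, 0.672, -0.0]
contact_force: [-5.2, -1.8, 22.3]
gripper_width: 0.004
grasp_force: 10.7
t: 24.52
eef_pos: [0.5818, -0.3732, 0.0653]
tool_rot: [0.003, 0.741, 0.672, -0.0]
contact_force: [-5.9, -0.0, 22.9]
gripper_width: -0.002
grasp_force: 11.7
```

Both sides stop hard at the same height. I'll retract and check the beads by eye.

```bash
python3 -m jog '[[0,0,-1,0],[0,0,-4,0],[0,0,-8,0],[-1,-3,-12,0],[-2,-6,-16,0],[-3,-9,-18,0],[-3,-9,-18,0],[-3,-9,-18,0],[-3,-9,-18,0]]'
python3 - <<'E'
from h import *
import pickle
c=cam('wrist'); pickle.dump(c,open('w14.pkl','wb')); W=pts(c)
ang=np.radians(84.6); e=np.array([np.cos(ang),np.sin(ang)]); n=np.array([np.sin(ang),-np.cos(ang)]); C=np.array([.5825,-.33])
D=W[...,:2]-C; X=D@e*1000; Y=D@n*1000; Z=W[...,2]
for nm,x in (('a',68),('b',-71)):
    k=(abs(X-x)<8)&(abs(Y-2.7)<22)
    for lo in (.06,.065,.07,.075):
        y=np.sort(Y[k&(Z>lo)&(Z<=lo+.005)])
        if len(y)>6: print(nm,lo,len(y),'L',np.percentile(y[y<2.7],[5,95]).round(1),'R',np.percentile(y[y>2.7],[5,95]).round(1))
k=(abs(Y-2.7)<5)&(Z>.05)&(Z<.07)
for x in range(-95,150,20):
    j=k&(abs(X-x)<6)
    if j.sum(): print(x,j.sum(),np.median(Z[j]).round(4),end='; ')
xs=X[k]; print('stick X ends',np.percentile(xs,[.3,99.7]).round(1)); print(bot.get_obs()['contact_force'],bot.get_obs()['t'])
v,u=np.nonzero((abs(X)<110)&(abs(Y)<40)&(Z<.1)); print(u.min(),u.max(),v.min(),v.max())
cv2.imwrite('pics/w14.png',cv2.resize(c['pixels'][max(0,v.min()):v.max(),u.min():u.max(),::-1],None,fx=2.4,fy=2.4,interpolation=2)[:600,:800])
E
```

```text
t: 25.27
eef_pos: [0.488, -0.3916, 0.241]
tool_rot: [0.0, 0.74, 0.672, 0.0]
contact_force: [0.0, -0.6, 0.6]
gripper_width: -0.003
grasp_force: 0.0
a 0.06 425 L [-9.1  2.3] R [3.2 9.2]
a 0.065 259 L [-6.   1.7] R [ 7.1 12.7]
a 0.07 244 L [-10.5  -6.5] R [12.4 16.5]
a 0.075 74 L [-10.9  -9.3] R [14.7 16.8]
b 0.06 281 L [-9.1  2.3] R [3.2 8.4]
b 0.065 176 L [-6.6 -2.9] R [ 8.1 12.2]
b 0.07 174 L [-11.   -7.1] R [11.9 16.3]
b 0.075 37 L [-11.4 -10.2] R [14.2 15.9]
-95 151 0.0635; -75 161 0.0636; -55 169 0.0638; -35 171 0.0636; -15 183 0.0636; 5 194 0.0637; 25 218 0.0638; 45 224 0.0637; 65 230 0.0638; 85 250 0.0638; stick X ends [-103.7   91.1]
[ 0.5580095   0.5539089  -0.88248417] 25.3167
369 469 0 252
```

View pics/w14.png

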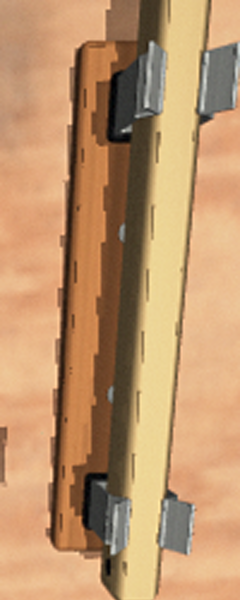

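The lips sit exactly where they did when the clips were empty, so the beads have closed over the stick. The stick is level at its seated height and nothing is touching it.

```bash
python3 -c "
from station import bot
print(bot.hand_in())"
```

```text
the job is handed in; nothing more can be done
None
```

Both offcuts are lying flat in the scrap bin, the push stick is snapped home in both clips and released, and the job was handed in at about 25 s, with no verdict returned.

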